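# Cure a varnished figure on the banding wheel

## Task

The freshly varnished figure on the banding wheel has to cure evenly under the lamp: with a fingertip on the wheel's top near its rim, set it turning counter-clockwise (seen from above) and keep it at about 15 turns a minute, never under 10 or over 20, for at least six seconds on end, pushing again as it slows. Then bring it to rest in one go with the figure facing the lamp, without letting it stop or turn back with the face turned elsewhere, and take the hand away. Touch neither the figure nor the lamp, and leave the bottles and nippers where they are.

Things in the scene. Friction and masses are not known exactly. Their poses are not given: they have to be found in the camera images.
- wheel_base: green cast foot and column of the banding wheel (a low hand-turned modeller's turntable), fixed; origin on the wheel's axis at table level; z up; its x axis points level from the wheel's axis to the lamp, which is always on the far side, up to 0.6 rad to either side of straight ahead (+x)
- wheel (a joint): turning of the wheelhead, rad; 0 at the start, grows without limit counter-clockwise from above (15 turns a minute = 1.57 rad/s; 10 and 20 = 1.05 and 2.09). No stops or ratchet: it runs free on a bearing, inertia 0.022 kg m2 (up to a third more or less), drag about 0.006 N m: left alone it loses 0.2 to 0.4 rad/s each second, and once at rest it stays
- wheel_top (a point): centre of the wheelhead's flat top, 76 mm above the table; turns with it. The head is a iron disc, 3.6 kg nominal, 220 mm across, 14 mm thick, with fine rings and old paint smears, bare but for the figure: fingertips fit well 92 mm from the axis. A shut fingertip pressed down on it with 3 to 8 N grips well enough to push or brake it without slipping
- figure: miniature warrior, 92 mm tall, 150 g, dark round plinth 40 mm across and 14 mm high (all within 24 mm of its axis), standing loose in the middle of the wheel (within 5 mm) and turning with it; origin under the plinth's centre, z up; face, round red shield and spear are on its own +x side, the blue cloak behind. Its facing at the start is random
- figure_front (a point): point on the rim of the plinth's top edge right below the figure's face, 20 mm ahead of the figure's axis
- lamp: white curing lamp, fixed; origin under its round foot (110 mm across), 180 mm from the wheel's axis. Its head, 64 mm across, leans to the figure along the lamp's own -x: violet lens 95 mm from the axis, 140 mm up, head top 190 mm up. The figure faces the lamp when both have the same yaw (+x axes parallel). It bars the rim within 1.2 rad of its direction; the rest is clear
- paint_red: loose red dropper bottle, 25 mm across, 75 mm tall, origin under its centre; to be left alone
- paint_yellow: loose yellow dropper bottle, 25 mm across, 75 mm tall, origin under its centre; to be left alone
- thinner: loose clear bottle with red cap, 48 mm across, 110 mm tall, origin under its centre; to be left alone
- nippers: loose side cutters lying flat, 115 mm long, 12 mm high, origin at the rivet; to be left alone

How it is judged:
On the way, in this order (a step that is already met when the one before it is completed fails the run):
1. the wheel turns counter-clockwise at 10 to 20 turns a minute (1.05 to 2.09 rad/s) for six seconds on end (velocity of joint wheel between 1.047 and 2.094 rad/s), for 6 s.
2. the wheel is at rest with the figure facing the lamp (angle between the x axis of figure and the x axis of lamp, either way round below 0.25 rad and x of figure_front in the frame of wheel_base above 0 m and velocity of joint wheel between -0.05 and 0.05 rad/s), for 0.3 s.
At the end, for the whole second after the job is handed in: the wheel at rest and released, the figure upright in the middle of it (within 12 mm) and facing the lamp within 0.25 rad (angle between the x axis of figure and the x axis of lamp, either way round below 0.25 rad and x of figure_front in the frame of wheel_base above 0 m and angle between figure's own z axis and vertical below 0.15 rad and horizontal distance between figure and wheel_top below 0.012 m and z of figure in the frame of wheel_top below 0.004 m and angular speed of figure below 0.05 rad/s and velocity of joint wheel between -0.03 and 0.03 rad/s); the robot touches nothing.
It fails at once if after its first full turn the wheel stops or turns back while the figure faces more than 0.25 rad away from the lamp (value of joint wheel above 6.283 rad and velocity of joint wheel below 0.06 rad/s and not (angle between the x axis of figure and the x axis of lamp, either way round below 0.25 rad and x of figure_front in the frame of wheel_base above 0 m)).
It fails at once if the figure is tipped or slides off the wheel's middle (angle between figure's own z axis and vertical above 0.3 rad or horizontal distance between figure and wheel_top above 0.015 m).
It fails at once if the robot touches the figure or the lamp (contact force between any of the fingers, the arm and figure above 1 N or contact force between any of the fingers, the arm and lamp above 1 N).
It fails at once if a bottle or the nippers are shifted by more than 20 mm (distance of any of paint_red, paint_yellow, thinner, nippers from where it was at the start of the episode above 0.02 m).
It also fails if it takes over 58 s, if anything falls off the work surface, if the arm or the gripper's body presses on something with over 40 N, if the wrist force passes 120 N, or if a joint passes its speed limit or range.

## Robot

A 7-joint arm with a two-finger parallel gripper is mounted at the origin on the work surface. World frame = base frame: x ahead of the robot, y to its left, z up, the work surface at z = 0. Lengths are in m, angles in rad, forces in N, time in s.
With the tool pointing down it reaches from about 0.425 to 0.925 m from the base axis. Payload 6.8 kg.
Tool frame: the origin (TCP) lies between the finger pads; the fingertips stand r.tips_ahead ahead of it and the grasp point (between the pads) lies 5 mm behind it (r.tips_ahead is the distance from the TCP to the fingertips, in m); z points along the fingers, y is the line along which they close (so a half turn about z gives the same grasp; the last joint's range is limited). The gripper opens to 85 mm and grips with 20 to 120 N. Pads are 22 mm wide; open, the fingers measure 114 mm over their backs; the gripper's body (76 mm by 85 mm) begins 54 mm behind the grasp point. The pads swing forward as they close: fully open they stand 13 mm farther back than shut.
Start: joints at [-1.296, 0.477, 0.022, 1.555, -0.011, 1.109, -0.083], TCP at [0.252, 0.626, 0.245] pointing down, gripper open.
Joint ranges: [-2.96, 2.96], [-0.34, 2.1], [-1.41, 1.46], [0.24, 2.44], [-1.37, 4.51], [0.17, 1.92], [-2.96, 2.96]. Speed limits (rad/s): [2.39, 2.39, 3.14, 3.14, 3.14, 3.14, 3.14].

## Interface

Orientations are given as a rotation vector (axis times angle).
In Python, from bench import r gives the robot as it stands.
- The arm moves only by the tool move_arm, never from a script. Its argument "rows" is one flat list of numbers, 4 for each row, row after row: the shift along the tool's x, y, z in cm, then the turn about the tool's z in degrees. In form: [tx, ty, tz, twist, tx, ty, tz, twist, ...]. A call has 1 to 10 rows; each row is the pose to reach, as a shift and turn from the pose commanded when the call began, along the tool's axes at that moment; what a row does not reach only later rows make up. A row lasts 1/8 s, in which the tool goes at most 62.5 mm and 10.7 degrees, less where a joint would pass 70% of its speed; a pose out of reach is approached as far as the arm can. A call with a gripper value outside its range is refused whole. "fingers" is the opening, from 0 (shut) to 1 (fully open), set as the call begins (left out, the last holds). The fingers move at their own pace and stop on an object; "newtons" is the grip in N (left out, the last holds). Time passes only in rows, so rows that repeat a pose let the fingers close. It gives the time, the measured TCP pose, the force, the opening and the grip force at its end, in the units of the state.
- r.get_obs(): the state, without advancing time (a new reading comes with each control period).
- r.grab_frame(name): name is "scene" or "top"; returns the picture (384x512x3 uint8, blue, green, red); there is no depth.
- r.camera_params(name): a dict with "fx", "fy", "cx", "cy" (pixels), "world_from_camera" (4x4, takes a point from camera to world coordinates). Camera axes: x right, y down, z forward; pixel columns grow to the right and rows downward; lengths in m; the calibration is good to about 2 mm. A picture is of the moment at which its call begins. camera_params takes no time and is no camera call.
- r.hand_in(): hands the job in; it is judged then, once.
The state is a dict: "clock": time; "joints": joint angles; "qvel": joint speeds; "tau": joint torques, N m; "tcp_pos": TCP position; "orientation": TCP orientation; "contact_force": force on the tool from outside, world axes, zero at the start; "moment": the same for the moment, N m; "grip_width": finger opening in m; "gripper_force": force on a finger pad.
Only numpy, scipy, OpenCV 4.12 (cv2) and the standard library are available. Lean on these libraries where they do the work, as an engineer would, in place of code of your own. Each camera call takes 0.05 s, during which the arm holds its last target. There are 200 camera calls.

## Working session

There is one attempt and no reset: what is moved stays moved. The work goes in short steps, Python scripts to look and compute and a tool call to move; the robot and the scene stay as the last step left them, time stands still between calls to the robot, and variables do not carry over. Pictures are saved under pics/ and viewed, at most 10 in all, crops included, and the job is handed in when it is done.

Besides the shell and the picture viewer there is one more tool, called after ">>>" as name(argument=value, ...), one argument or row to a line, values as JSON. move_arm: Moves the arm, as the interface text tells. Its arguments: {"type":"object","properties":{"rows":{"type":"array"},"fingers":{"type":"number"},"newtons":{"type":"number"}},"required":["rows"]}

```bash
mkdir -p pics; ls
python3 - <<'E'
from bench import r
import cv2, numpy as np
np.set_printoptions(precision=4,suppress=True)
print(r.get_obs()); print(r.tips_ahead)
for n in("scene","top"):
    p=r.camera_params(n);print(n,p)
    cv2.imwrite(f"pics/{n}0.png",r.grab_frame(n))
E
```

```text
pics
{'clock': 0.0, 'joints': array([-1.2961,  0.4778,  0.0223,  1.5565, -0.0115,  1.1093, -0.0831]), 'qvel': array([-0.0022, -0.0002, -0.    , -0.0013, -0.0006,  0.0021, -0.0001]), 'tau': array([ -0.0007, -59.6448,   1.6078, -28.1207,   0.0124,   0.0092,
         0.    ]), 'tcp_pos': array([0.2519, 0.6256, 0.2443]), 'orientation': array([-0.5976, -3.084 ,  0.0029]), 'contact_force': array([ 0.0745, -0.2731, -0.6541]), 'moment': array([ 0.0274,  0.0031, -0.0097]), 'gripper_force': 0.0, 'grip_width': 0.08542904375214717}
0.014
scene {'fx': 362.47476249567376, 'fy': 362.47476249567376, 'cx': 255.95072288661308, 'cy': 188.46778711188335, 'world_from_camera': array([[-0.152 ,  0.6104, -0.7774,  1.2646],
       [ 0.9883,  0.0829, -0.1282,  0.097 ],
       [-0.0138, -0.7878, -0.6158,  0.6053],
       [ 0.    ,  0.    ,  0.    ,  1.    ]])}
top {'fx': 398.287620161761, 'fy': 398.287620161761, 'cx': 254.119273964778, 'cy': 194.3841999147044, 'world_from_camera': array([[ 0.0046, -0.9986,  0.0519,  0.5517],
       [-0.9997, -0.0057, -0.0218, -0.0186],
       [ 0.0221, -0.0518, -0.9984,  0.9955],
       [ 0.    ,  0.    ,  0.    ,  1.    ]])}
```

View pics/scene0.png

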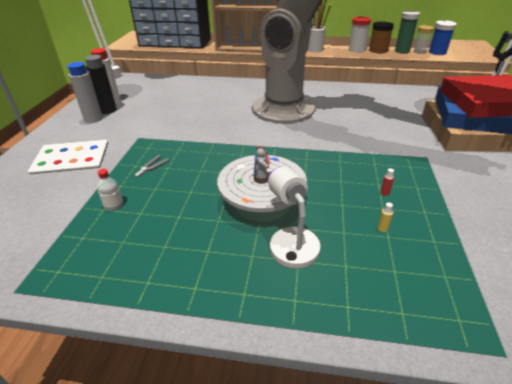

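View pics/top0.png

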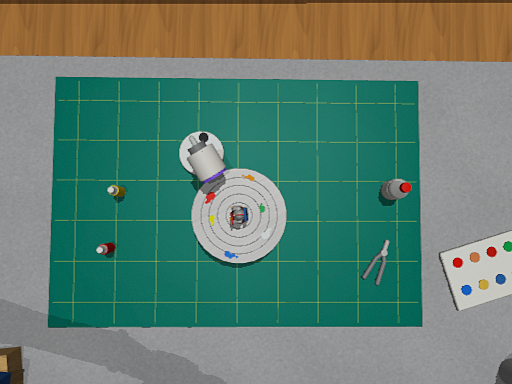

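The scene view shows the figure at about (262,163), the lamp at (295,215), the bottles at (387,183), (385,218) and (110,190), and the nippers at (152,165). The top view shows the wheel centred near (239,216), the lamp foot at (201,153), the blue cloak right of the figure and red to its left.

```bash
cat > h.py <<'E'
import cv2, numpy as np
from bench import r
np.set_printoptions(precision=4,suppress=True)
def cast(n,uv,z):
    p=r.camera_params(n);T=np.array(p["world_from_camera"])
    uv=np.atleast_2d(np.asarray(uv,float))
    d=np.c_[(uv[:,0]-p["cx"])/p["fx"],(uv[:,1]-p["cy"])/p["fy"],np.ones(len(uv))]@T[:3,:3].T
    return T[:3,3]+d*((z-T[2,3])/d[:,2])[:,None]
def circ(P):
    A=np.c_[2*P[:,:2],np.ones(len(P))];s=np.linalg.lstsq(A,(P[:,:2]**2).sum(1),rcond=None)[0]
    return s[:2],np.sqrt(s[2]+s[:2]@s[:2])
E
python3 - <<'E'
from h import *
im=cv2.imread("pics/top0.png");sc=cv2.imread("pics/scene0.png")
a=cv2.resize(im[125:275,170:310],None,fx=5,fy=5,interpolation=cv2.INTER_CUBIC)[:600]
cv2.imwrite("pics/crop_t.png",cv2.resize(im[130:270,165:305],(600,600),interpolation=cv2.INTER_CUBIC))
cv2.imwrite("pics/crop_s.png",cv2.resize(sc[140:270,205:335],(600,600),interpolation=cv2.INTER_CUBIC))
hsv=cv2.cvtColor(im,cv2.COLOR_BGR2HSV)
m=((hsv[...,1]<70)&(hsv[...,2]>100)).astype(np.uint8)
m[:,:180]=0;m[:,300:]=0;m[:120]=0;m[275:]=0
# wheel rim: lower and right parts
c=max(cv2.findContours(m,cv2.RETR_EXTERNAL,cv2.CHAIN_APPROX_NONE)[0],key=len)[:,0,:]
for z in(.07,.076):
    P=cast("top",c,z)
    w=c[:,1]>190; w&=np.hypot(c[:,0]-239,c[:,1]-216)>42
    print(z,circ(P[w]),w.sum())
w=(c[:,1]<165)&(c[:,0]<202)
P=cast("top",c,.012);print("foot",circ(P[w]),w.sum())
for n,l in(("foot",[201,153]),("wheel",[239,216])):print(n,cast("top",l,.012 if n=="foot" else .076))
for n,uv in(("red",(104,249)),("yel",(115,191)),("thin",(397,189)),("nip",(383,255))):print(n,cast("top",uv,.03))
E
```

```text
0.07 (array([ 0.5522, -0.003 ]), np.float64(0.10967728628892051)) 184
0.076 (array([ 0.5522, -0.0031]), np.float64(0.10896621788976492)) 184
foot (array([0., 0.]), np.float64(0.0)) 0
foot [[0.7047 0.0921 0.012 ]]
wheel [[ 0.5494 -0.0041  0.076 ]]
red [[0.469  0.3187 0.03  ]]
yel [[0.6081 0.2957 0.03  ]]
thin [[ 0.617  -0.3897  0.03  ]]
nip [[ 0.4563 -0.3532  0.03  ]]
```

View pics/crop_t.png

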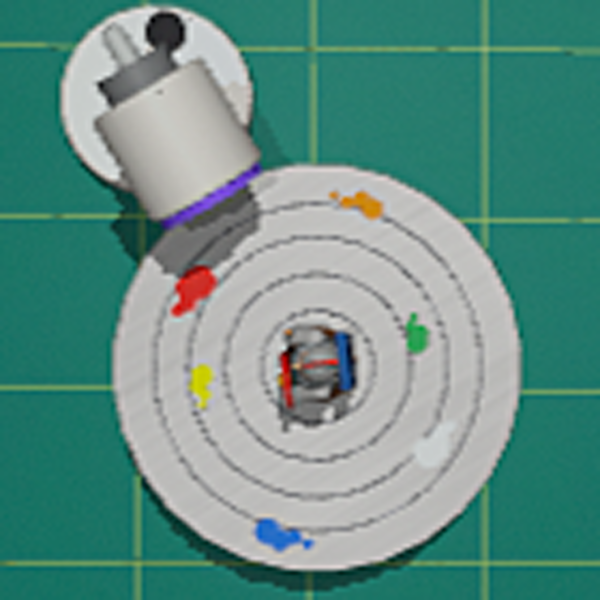

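View pics/crop_s.png

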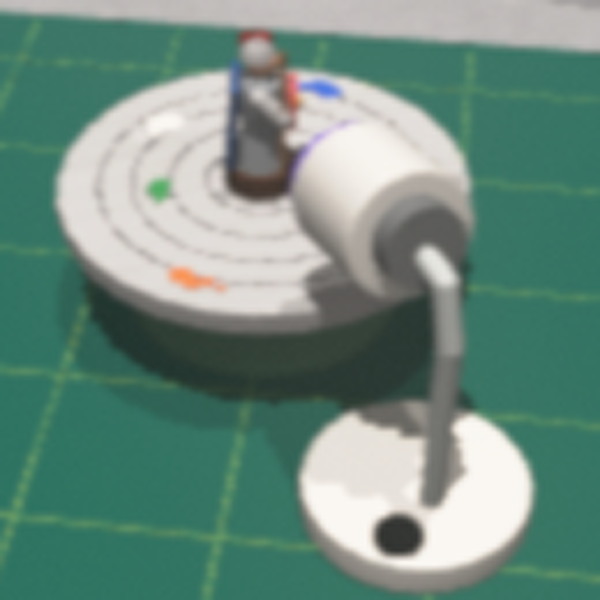

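The crops show the lamp at upper left, its foot circle centred near top pixel (201.6,152.9). The figure faces image-left (+y): cloak slab at crop (348,362), shield at (287,385). Six paint smears can serve to track the wheel. I'll close the fingers and fly over to the start of the free arc.

>>> move_arm(
  rows=[-2, -2, 0, -2.2, -7, -6, 0, -4.4, -12, -11, 0, -6.6, -17, -15, 0, -8.8, -22, -19, 0, -11, -27, -24, 0, -13.2, -32, -28.5, 0, -15.4, -37, -33, 0, -17.6, -42, -37.4, 0, -19.8, -45.2, -40.3, 0, -21.9],
  fingers=0,
  newtons=40,
)

```text
clock: 1.35
tcp_pos: [0.5146, 0.0953, 0.2452]
orientation: [0.001, -3.142, -0.0]
contact_force: [0.5, 0.7, -0.3]
grip_width: 0.0001
gripper_force: 0.0
```

Run:
```python
from h import *
from scipy.spatial.transform import Rotation as Ro
from scipy.optimize import least_squares
im=cv2.imread("pics/top0.png")
hsv=cv2.cvtColor(im,cv2.COLOR_BGR2HSV)
g=cv2.GaussianBlur(im,(0,0),.7).astype(float)
notgreen=g[...,2]-40>0
def edge(cu,cv,r0,r1,angs,ch=2):
    out=[]
    for a in angs:
        rr=np.arange(r0,r1,.1);u=(cu+rr*np.cos(a)).astype(np.float32);v=(cv+rr*np.sin(a)).astype(np.float32)
        s=cv2.remap(g[...,ch].astype(np.float32),u[None],v[None],cv2.INTER_LINEAR)[0]
        i=np.argmin(np.gradient(s));out.append((u[i],v[i]))
    return np.array(out)
def fit(P,r0):
    f=lambda p:np.hypot(P[:,0]-p[0],P[:,1]-p[1])-p[2]
    return least_squares(f,[P[:,0].mean(),P[:,1].mean(),r0],loss='soft_l1',f_scale=.001).x
# angles (image): wheel clear of the lamp
P=cast("top",edge(239,216,43,51,np.deg2rad(np.arange(-60,190,3))),.076);print("wheel",fit(P,.11))
P=cast("top",edge(201.6,153,18,27,np.deg2rad(np.arange(150,320,4))),.012);print("foot",fit(P,.055))
# smears + cloak
w=np.array([.551,-.003])
for n,lo,hi in(("red",(0,150,100),(4,255,255)),("orange",(8,150,100),(17,255,255)),("yellow",(25,150,100),(33,255,255)),("green",(55,120,100),(75,255,255)),("blue",(100,150,60),(120,255,255))):
    m=cv2.inRange(hsv,lo,hi);m[:160]=0;m[270:]=0;m[:,:185]=0;m[:,295:]=0
    k,l,s,c=cv2.connectedComponentsWithStats(m)
    for i in range(1,k):
        if s[i,4]>3:
            p=cast("top",c[i],.076)[0,:2]-w;print(n,s[i,4],c[i],p,np.hypot(*p),np.arctan2(p[1],p[0]))
o=r.get_obs();print(o["clock"],o["tcp_pos"],o["joints"],o["contact_force"],o["grip_width"],"\n",Ro.from_rotvec(o["orientation"]).as_matrix())
```

```text
wheel [ 0.5519 -0.0029  0.1095]
foot [0.7057 0.0926 0.0549]
red 63 [209.6508 196.7143] [0.0425 0.0668] 0.07915607896174458 1.004757140495562
red 16 [231.5625 218.1875] [-0.0068  0.016 ] 0.01733472303069837 1.9708411860609623
yellow 30 [211.3333 218.8333] [-0.0084  0.0624] 0.06299055000094227 1.7051692049539462
green 28 [261.5357 207.75  ] [ 0.0176 -0.053 ] 0.05584501231373106 -1.2499293100140878
green 6 [196.  243.5] [-0.065   0.0969] 0.11666204166974464 2.1615276176068754
green 9 [277. 248.] [-0.0747 -0.0889] 0.1161291178372976 -2.269642953337018
green 8 [196.  251.5] [-0.0832  0.0967] 0.12753569227293154 2.281364099902899
green 7 [196. 266.] [-0.1161  0.0963] 0.15082043189117378 2.449275958729358
green 4 [277.  264.5] [-0.1124 -0.089 ] 0.14331134834269654 -2.4718327634844015
blue 32 [244.7812 213.9062] [ 0.0032 -0.0144] 0.014758837177113078 -1.3498379764502837
blue 43 [228.8605 254.2093] [-0.0892  0.0215] 0.09172572255638942 2.904649659210505
1.35 [0.5146 0.0953 0.2452] [-0.4934  0.2271  0.2242  1.9284 -0.06    0.9925  1.3298] [ 0.4885  0.6502 -0.3105] 6.109208683445041e-05 
 [[-1.     -0.0009 -0.    ]
 [-0.0009  1.      0.0002]
 [ 0.      0.0002 -1.    ]]
```

>>> move_arm(
  rows=[0.2, -0.1, 4, 0, 0.2, -0.1, 9, 0, 0.2, -0.1, 13, 0, 0.2, -0.1, 14.8, 0, 0.2, -0.1, 14.8, 0, 0.2, -0.1, 14.8, 0],
)

```text
clock: 2.1
tcp_pos: [0.5127, 0.0963, 0.098]
orientation: [0.001, 3.141, 0.0]
contact_force: [-0.7, -1.0, 0.5]
grip_width: -0.0
gripper_force: 0.0
```

Run:
```python
from h import *
o=r.get_obs();print(o["clock"],o["tcp_pos"],o["contact_force"],o["qvel"])
```

```text
2.1 [0.5127 0.0963 0.098 ] [-0.6746 -0.9869  0.4952] [-0.0013 -0.0132  0.0024 -0.0036 -0.0003 -0.0043  0.    ]
```

>>> move_arm(
  rows=[-0.5, -1.4, 0.3, 0, -0.5, -1.4, 0.7, 0, -0.5, -1.4, 0.8, 0, -0.5, -1.4, 0.8, 0],
)

```text
clock: 2.6
tcp_pos: [0.5185, 0.0815, 0.0901]
orientation: [0.002, 3.139, -0.0]
contact_force: [1.8, -2.5, 5.6]
grip_width: -0.0001
gripper_force: 2.8
```

>>> move_arm(
  rows=[0, 0, 0.1, 0, 0, 0, 0.1, 0],
)

```text
clock: 2.85
tcp_pos: [0.5195, 0.082, 0.0901]
orientation: [0.002, 3.137, 0.001]
contact_force: [-0.1, -2.6, 12.5]
grip_width: 0.0001
gripper_force: 6.3
```

```bash
cat >> h.py <<'E'
C=np.array([.552,-.003])
def rows(start,ths,tz,rho=.092):
    "start: commanded xy; angles per row; tz list (cm)"
    out=[]
    for th,z in zip(ths,tz):
        d=C+np.asarray(rho)*np.array([np.cos(th),np.sin(th)])-start
        out.append([round(-d[0]*2000)/20,round(d[1]*2000)/20,z,0])
    print(", ".join(f"{v:g}" for q in out for v in q)); 
    e=np.array([start[0]-out[-1][0]/100,start[1]+out[-1][1]/100]);print("end cmd",e)
    return e
E
python3 - <<'E'
from h import *
t0=1.941;w=.21
ths=t0+np.array([.026,.105,.236,.42,.63,.84,1.05,1.26,1.47,1.68])
e=rows(np.array([.5182,.0823]),ths,[-.08]*10)
rows(e,ths[-1]+w*np.arange(1,11),[0]*10)
print(ths[-1]+w*np.arange(1,11))
E
```

```text
0.15, -0.05, -0.08, 0, 0.85, -0.35, -0.08, 0, 1.85, -0.95, -0.08, 0, 3.15, -2.05, -0.08, 0, 4.35, -3.55, -0.08, 0, 5.25, -5.3, -0.08, 0, 5.7, -7.15, -0.08, 0, 5.8, -9.1, -0.08, 0, 5.5, -11, -0.08, 0, 4.8, -12.75, -0.08, 0
end cmd [ 0.4702 -0.0452]
-1.1, -1.65, 0, 0, -2.45, -3, 0, 0, -4.1, -4, 0, 0, -5.9, -4.7, 0, 0, -7.8, -4.95, 0, 0, -9.7, -4.85, 0, 0, -11.6, -4.35, 0, 0, -13.3, -3.45, 0, 0, -14.75, -2.2, 0, 0, -15.95, -0.7, 0, 0
end cmd [ 0.6297 -0.0522]
[3.831 4.041 4.251 4.461 4.671 4.881 5.091 5.301 5.511 5.721]
```

>>> move_arm(
  rows=[0.15, -0.05, -0.08, 0, 0.85, -0.35, -0.08, 0, 1.85, -0.95, -0.08, 0, 3.15, -2.05, -0.08, 0, 4.35, -3.55, -0.08, 0, 5.25, -5.3, -0.08, 0, 5.7, -7.15, -0.08, 0, 5.8, -9.1, -0.08, 0, 5.5, -11, -0.08, 0, 4.8, -12.75, -0.08, 0],
)

```text
clock: 4.1
tcp_pos: [0.4695, -0.0455, 0.0901]
orientation: [0.0, 3.14, 0.001]
contact_force: [0.0, 0.9, 10.8]
grip_width: 0.0003
gripper_force: 5.4
```

Run:
```python
from h import *
o=r.get_obs();print(o["clock"],o["tcp_pos"],o["contact_force"],o["qvel"]);d=o["tcp_pos"][:2]-C;print(np.hypot(*d),np.arctan2(d[1],d[0])+2*np.pi)
```

```text
4.1 [ 0.4695 -0.0455  0.0901] [ 0.0166  0.8648 10.7748] [ 0.2968  0.0938  0.0136 -0.1586 -0.0336  0.053   0.3275]
0.09281026766434239 3.617494251108369
```

>>> move_arm(
  rows=[-1.1, -1.65, -0.06, 0, -2.45, -3, -0.06, 0, -4.1, -4, -0.06, 0, -5.9, -4.7, -0.06, 0, -7.8, -4.95, -0.06, 0, -9.7, -4.85, -0.06, 0, -11.6, -4.35, -0.06, 0, -13.3, -3.45, -0.06, 0, -14.5, -2.4, -1, 0],
)

```text
clock: 5.22
tcp_pos: [0.6136, -0.0687, 0.0983]
orientation: [-0.001, -3.139, -0.001]
contact_force: [-0.3, -0.6, -0.3]
grip_width: -0.0003
gripper_force: 0.0
```

```bash
cat >> h.py <<'E'
COL={"red":((0,150,100),(4,255,255)),"yellow":((25,150,100),(33,255,255)),"green":((55,110,100),(78,255,255)),"blue":((100,150,60),(120,255,255)),"orange":((6,150,120),(17,255,255))}
REF={"red":(.079,1.005),"yellow":(.063,1.705),"green":(.056,-1.25),"blue":(.0917,2.905)}
def wheel(im):
    "wheel angle mod 2pi from the smears, by colour and radius; cloak/shield bearings"
    hsv=cv2.cvtColor(im,cv2.COLOR_BGR2HSV);est={};fig={}
    for n,(lo,hi) in COL.items():
        m=cv2.inRange(hsv,lo,hi);k,l,s,c=cv2.connectedComponentsWithStats(m)
        for i in range(1,k):
            p=cast("top",c[i],.076)[0,:2]-C;rr=np.hypot(*p);a=np.arctan2(p[1],p[0])
            if rr<.024 and n in("red","blue") and s[i,4]>8: fig[n]=(s[i,4],round(a,2))
            if n in REF and s[i,4]>14 and abs(rr-REF[n][0])<.006: est[n]=(s[i,4],round((a-REF[n][1])%(2*np.pi),3))
    return est,fig
E
python3 - <<'E'
from h import *
print(wheel(cv2.imread("pics/top0.png")))
L=[]
for i in range(3):
    t=r.get_obs()["clock"];im=r.grab_frame("top");L.append((t,im))
for i,(t,im) in enumerate(L):
    cv2.imwrite(f"pics/a{i}.png",im);print(t,wheel(im))
o=r.get_obs();print(o["clock"],o["tcp_pos"],o["contact_force"])
e=np.array([.6297-.0145+.0,0]) 
s=np.array([.4702+.145,-.0452-.024]);print("cmd",s)
E
```

```text
({'red': (np.int32(63), np.float64(0.01)), 'yellow': (np.int32(30), np.float64(0.016)), 'green': (np.int32(28), np.float64(6.266)), 'blue': (np.int32(43), np.float64(0.002))}, {'red': (np.int32(16), np.float64(2.02)), 'blue': (np.int32(32), np.float64(-1.42))})
5.225 ({'green': (np.int32(28), np.float64(3.47)), 'blue': (np.int32(40), np.float64(3.473))}, {'blue': (np.int32(28), np.float64(2.09))})
5.275 ({'green': (np.int32(25), np.float64(3.54)), 'blue': (np.int32(40), np.float64(3.554))}, {'blue': (np.int32(28), np.float64(2.15))})
5.325 ({'green': (np.int32(30), np.float64(3.624)), 'blue': (np.int32(37), np.float64(3.638))}, {'blue': (np.int32(27), np.float64(2.23))})
5.375 [ 0.6142 -0.0682  0.0992] [-0.5075 -0.5542 -0.2476]
cmd [ 0.6152 -0.0692]
```

Run:
```python
from h import *
e=rows(np.array([.6152,-.0692]),[4.95,4.35,3.75,3.15,2.55,2.1,2.2,2.39,2.58,2.78],[-.4,-.4,-.4,-.4,-.3,-.1,.5,.93,1,.98])
e=rows(e,2.78+.21*np.arange(1,11),[0,-.02,-.04]+[-.04]*7)
rows(e,[5.09,5.3,5.48],[0,0,-1])
```

```text
4.15, -2.3, -0.4, 0, 9.6, -2, -0.4, 0, 13.85, 1.35, -0.4, 0, 15.5, 6.55, -0.4, 0, 13.95, 11.75, -0.3, 0, 10.95, 14.55, -0.1, 0, 11.75, 14.05, 0.5, 0, 13.05, 12.9, 0.93, 0, 14.1, 11.5, 1, 0, 14.95, 9.85, 0.98, 0
end cmd [0.4657 0.0293]
0.45, -1.85, 0, 0, 0.55, -3.75, -0.02, 0, 0.25, -5.65, -0.04, 0, -0.45, -7.45, -0.04, 0, -1.55, -9.05, -0.04, 0, -2.9, -10.45, -0.04, 0, -4.55, -11.45, -0.04, 0, -6.35, -12.15, -0.04, 0, -8.25, -12.4, -0.04, 0, -10.15, -12.3, -0.04, 0
end cmd [ 0.5672 -0.0937]
-1.85, 0.5, 0, 0, -3.6, 1.4, 0, 0, -4.85, 2.45, -1, 0
end cmd [ 0.6157 -0.0692]
```

>>> move_arm(
  rows=[4.15, -2.3, -0.4, 0, 9.6, -2, -0.4, 0, 13.85, 1.35, -0.4, 0, 15.5, 6.55, -0.4, 0, 13.95, 11.75, -0.3, 0, 10.95, 14.55, -0.1, 0, 11.75, 14.05, 0.5, 0, 13.05, 12.9, 0.93, 0, 14.1, 11.5, 1, 0, 14.95, 9.85, 0.98, 0],
)

```text
clock: 6.62
tcp_pos: [0.4638, 0.0268, 0.0901]
orientation: [0.004, 3.14, -0.0]
contact_force: [2.7, -0.5, 6.0]
grip_width: -0.0002
gripper_force: 2.7
```

>>> move_arm(
  rows=[0.45, -1.85, 0, 0, 0.55, -3.75, -0.01, 0, 0.25, -5.65, -0.02, 0, -0.45, -7.45, -0.02, 0, -1.55, -9.05, -0.02, 0, -2.9, -10.45, -0.02, 0, -4.55, -11.45, -0.02, 0, -6.35, -12.15, -0.02, 0, -8.25, -12.4, -0.02, 0, -10.15, -12.3, -0.02, 0],
)

```text
clock: 7.88
tcp_pos: [0.5645, -0.0974, 0.0901]
orientation: [-0.008, -3.141, 0.002]
contact_force: [-0.3, -0.9, 7.1]
grip_width: 0.0002
gripper_force: 3.5
```

>>> move_arm(
  rows=[-1.85, 0.5, 0, 0, -3.6, 1.4, 0, 0, -4.85, 2.45, -1, 0],
)

```text
clock: 8.25
tcp_pos: [0.6124, -0.0714, 0.099]
orientation: [-0.006, -3.138, 0.001]
contact_force: [-0.4, -0.2, 0.1]
grip_width: -0.0
gripper_force: 0.0
```

Run:
```python
from h import *
L=[]
for i in range(3):
    t=r.get_obs()["clock"];im=r.grab_frame("top");L.append((t,im))
for i,(t,im) in enumerate(L):
    cv2.imwrite(f"pics/b{i}.png",im);print(t,wheel(im))
o=r.get_obs();print(o["clock"],o["tcp_pos"],o["contact_force"])
```

```text
8.25 ({'red': (np.int32(62), np.float64(1.971)), 'green': (np.int32(29), np.float64(1.955))}, {'blue': (np.int32(30), np.float64(0.64))})
8.3 ({'red': (np.int32(43), np.float64(2.008)), 'green': (np.int32(26), np.float64(2.041))}, {'blue': (np.int32(30), np.float64(0.81))})
8.35 ({'red': (np.int32(23), np.float64(2.052)), 'green': (np.int32(27), np.float64(2.118))}, {'blue': (np.int32(29), np.float64(0.74))})
8.4 [ 0.6139 -0.0695  0.0998] [ 0.3688  0.2802 -1.0135]
```

>>> move_arm(
  rows=[4.2, -2.3, -0.4, 0, 9.65, -2, -0.4, 0, 13.9, 1.35, -0.4, 0, 15.55, 6.55, -0.4, 0, 14, 11.75, -0.3, 0, 11, 14.55, -0.1, 0, 11.8, 14.05, 0.5, 0, 13.1, 12.9, 0.95, 0, 14.15, 11.5, 1.03, 0, 15, 9.85, 1.02, 0],
)

```text
clock: 9.65
tcp_pos: [0.4637, 0.0267, 0.0901]
orientation: [0.005, 3.14, -0.0]
contact_force: [2.4, -0.9, 4.6]
grip_width: -0.0001
gripper_force: 3.0
```

>>> move_arm(
  rows=[0.45, -1.85, 0, 0, 0.55, -3.75, -0.01, 0, 0.25, -5.65, -0.02, 0, -0.45, -7.45, -0.02, 0, -1.55, -9.05, -0.02, 0, -2.9, -10.45, -0.02, 0, -4.55, -11.45, -0.02, 0, -6.35, -12.15, -0.02, 0, -8.25, -12.4, -0.02, 0, -10.15, -12.3, -0.02, 0],
)

```text
clock: 10.9
tcp_pos: [0.5644, -0.0975, 0.0901]
orientation: [-0.008, -3.141, 0.002]
contact_force: [0.0, -0.1, 7.6]
grip_width: 0.0002
gripper_force: 3.5
```

>>> move_arm(
  rows=[-1.85, 0.5, 0, 0, -3.6, 1.4, 0, 0, -4.85, 2.45, -1, 0],
)

```text
clock: 11.28
tcp_pos: [0.6122, -0.0716, 0.099]
orientation: [-0.006, -3.138, 0.001]
contact_force: [-0.2, -0.0, 0.6]
grip_width: 0.0001
gripper_force: 0.0
```

Run:
```python
from h import *
L=[]
for i in range(5):
    t=r.get_obs()["clock"];im=r.grab_frame("top");L.append((t,im))
for i,(t,im) in enumerate(L):
    cv2.imwrite(f"pics/c{i}.png",im);print(t,wheel(im))
o=r.get_obs();print(o["clock"],o["tcp_pos"],o["contact_force"])
# cloak slab normal in every stored frame vs wheel angle
import glob
for f in ["pics/top0.png"]+sorted(glob.glob("pics/[abc]?.png")):
    im=cv2.imread(f);e,_=wheel(im);x0,y0=219,196
    big=cv2.resize(im[y0:y0+40,x0:x0+40],None,fx=8,fy=8,interpolation=cv2.INTER_CUBIC)
    m=cv2.inRange(cv2.cvtColor(big,cv2.COLOR_BGR2HSV),(100,110,50),(125,255,255))
    k,l,s,c=cv2.connectedComponentsWithStats(m)
    i=1+np.argmax(s[1:,4]);v,u=np.nonzero(l==i)
    uv=np.c_[(u+.5)/8-.5+x0,(v+.5)/8-.5+y0];P=cast("top",uv,.13)[:,:2]
    w,V=np.linalg.eigh(np.cov((P-P.mean(0)).T));n=V[:,0];n=-n if n@(P.mean(0)-C)>0 else n
    yaw=np.arctan2(n[1],n[0]);d=C-P.mean(0)
    wa=e["green"][1];print(f,len(P),"wheel",wa,"yaw0 slab",(yaw-wa)%6.283,"centroid",(np.arctan2(d[1],d[0])-wa)%6.283,np.sqrt(w))
```

```text
11.275 ({'red': (np.int32(66), np.float64(0.503)), 'yellow': (np.int32(29), np.float64(0.51))}, {'red': (np.int32(19), np.float64(2.29)), 'blue': (np.int32(16), np.float64(-0.51))})
11.325 ({'red': (np.int32(67), np.float64(0.584)), 'yellow': (np.int32(28), np.float64(0.588))}, {'red': (np.int32(16), np.float64(2.36)), 'blue': (np.int32(11), np.float64(-0.28))})
11.375 ({'red': (np.int32(62), np.float64(0.67)), 'yellow': (np.int32(30), np.float64(0.671))}, {'red': (np.int32(17), np.float64(2.38)), 'blue': (np.int32(11), np.float64(-0.16))})
11.425 ({'red': (np.int32(62), np.float64(0.748)), 'yellow': (np.int32(28), np.float64(0.765))}, {'red': (np.int32(18), np.float64(2.61)), 'blue': (np.int32(13), np.float64(-0.16))})
11.475 ({'red': (np.int32(64), np.float64(0.836)), 'yellow': (np.int32(32), np.float64(0.842))}, {'red': (np.int32(17), np.float64(2.62)), 'blue': (np.int32(16), np.float64(-0.13))})
11.525 [ 0.6131 -0.0702  0.0992] [ 0.0328 -0.5525 -0.1274]
pics/top0.png 2477 wheel 6.266 yaw0 slab 1.704071390993911 centroid 1.7225079543834125 [0.0019 0.0084]
pics/a0.png 2192 wheel 3.47 yaw0 slab 1.6979640062946482 centroid 1.8243139638852517 [0.0017 0.0082]
pics/a1.png 2150 wheel 3.54 yaw0 slab 1.7027019422489236 centroid 1.793532849482788 [0.0017 0.0082]
pics/a2.png 2105 wheel 3.624 yaw0 slab 1.706199117307289 centroid 1.7936936599733606 [0.0017 0.0081]
pics/b0.png 2283 wheel 1.955 yaw0 slab 1.7262787983417782 centroid 1.7468545732947804 [0.0017 0.0084]
pics/b1.png 2205 wheel 2.041 yaw0 slab 1.732714876223814 centroid 1.8171085586016895 [0.0017 0.0081]
pics/b2.png 2242 wheel 2.118 yaw0 slab 1.73350996863116 centroid 1.7630469167924376 [0.0017 0.0082]Traceback (most recent call last):
  File "<stdin>", line 19, in <module>
KeyError: 'green'
```

>>> move_arm(
  rows=[4.2, -2.3, -0.4, 0, 9.65, -2, -0.4, 0, 13.9, 1.35, -0.4, 0, 15.55, 6.55, -0.4, 0, 14, 11.75, -0.2, 0, 11, 14.55, 0.3, 0],
)

```text
clock: 12.28
tcp_pos: [0.5031, 0.0782, 0.0965]
orientation: [0.003, -3.14, -0.001]
contact_force: [-0.1, -1.6, 0.8]
grip_width: -0.0
gripper_force: 0.0
```

Run:
```python
from h import *
L=[]
for i in range(4):
    t=r.get_obs()["clock"];im=r.grab_frame("top");L.append((t,im))
T=[];A=[]
for i,(t,im) in enumerate(L):
    cv2.imwrite(f"pics/d{i}.png",im);e=wheel(im);print(t,e)
    if e[0]: T.append(t);A.append(np.mean([v[1] for v in e[0].values()]))
print(np.polyfit(np.array(T)-T[-1],A,1))
o=r.get_obs();print(o["clock"],o["tcp_pos"],o["contact_force"])
```

```text
12.275 ({'red': (np.int32(68), np.float64(2.078)), 'yellow': (np.int32(32), np.float64(2.068)), 'green': (np.int32(26), np.float64(2.05)), 'blue': (np.int32(39), np.float64(2.053))}, {'red': (np.int32(17), np.float64(-2.3)), 'blue': (np.int32(32), np.float64(0.79))})
12.325 ({'red': (np.int32(64), np.float64(2.144)), 'yellow': (np.int32(30), np.float64(2.146)), 'green': (np.int32(28), np.float64(2.125)), 'blue': (np.int32(36), np.float64(2.127))}, {'red': (np.int32(17), np.float64(-2.31)), 'blue': (np.int32(29), np.float64(0.78))})
12.375 ({'red': (np.int32(65), np.float64(2.216)), 'yellow': (np.int32(29), np.float64(2.212)), 'green': (np.int32(29), np.float64(2.195)), 'blue': (np.int32(36), np.float64(2.197))}, {'red': (np.int32(16), np.float64(-2.28)), 'blue': (np.int32(31), np.float64(0.86))})
12.425 ({'red': (np.int32(64), np.float64(2.28)), 'yellow': (np.int32(30), np.float64(2.287)), 'green': (np.int32(29), np.float64(2.266)), 'blue': (np.int32(38), np.float64(2.269))}, {'red': (np.int32(14), np.float64(-2.17)), 'blue': (np.int32(32), np.float64(0.94))})
[1.4185 2.276 ]
12.475 [0.5038 0.0756 0.096 ] [ 0.729  -0.6037  0.3663]
```

Run:
```python
from h import *
e=rows(np.array([.5032,.0753]),[2.19,2.36]+list(2.36+.172*np.arange(1,9)),[.4,.66,.74,.73,.73,.72,.72,.71,.71,.71])
rows(e,3.736+np.cumsum([.175,.175,.165,.143,.121,.10,.08,.055,.033,.012]),[0]*10)
```

```text
0.45, -0.35, 0.4, 0, 1.65, -1.35, 0.66, 0, 2.65, -2.55, 0.74, 0, 3.45, -3.95, 0.73, 0, 4, -5.4, 0.73, 0, 4.3, -6.95, 0.72, 0, 4.3, -8.55, 0.72, 0, 4.05, -10.1, 0.71, 0, 3.5, -11.6, 0.71, 0, 2.75, -13, 0.71, 0
end cmd [ 0.4757 -0.0547]
-1, -1.25, 0, 0, -2.25, -2.3, 0, 0, -3.55, -3.05, 0, 0, -4.75, -3.55, 0, 0, -5.85, -3.85, 0, 0, -6.75, -4, 0, 0, -7.45, -4.05, 0, 0, -8, -4, 0, 0, -8.3, -4, 0, 0, -8.4, -4, 0, 0
end cmd [ 0.5597 -0.0947]
```

>>> move_arm(
  rows=[0.45, -0.35, 0.4, 0, 1.65, -1.35, 0.66, 0, 2.65, -2.55, 0.74, 0, 3.45, -3.95, 0.73, 0, 4, -5.4, 0.73, 0, 4.3, -6.95, 0.72, 0, 4.3, -8.55, 0.72, 0, 4.05, -10.1, 0.71, 0, 3.5, -11.6, 0.71, 0, 2.75, -13, 0.71, 0],
)

```text
clock: 13.72
tcp_pos: [0.4763, -0.0557, 0.0901]
orientation: [0.004, 3.141, 0.0]
contact_force: [1.3, 0.7, 5.0]
grip_width: 0.0002
gripper_force: 2.9
```

Run:
```python
from h import *
o=r.get_obs();d=o["tcp_pos"][:2]-C;print(o["clock"],o["tcp_pos"],np.hypot(*d),np.arctan2(d[1],d[0])%6.2832,o["contact_force"])
```

```text
13.725 [ 0.4763 -0.0557  0.0901] 0.09227287000721364 3.7494782191471274 [1.2791 0.6913 5.0209]
```

>>> move_arm(
  rows=[-1, -1.25, 0, 0, -2.25, -2.3, 0, 0, -3.55, -3.05, 0, 0, -4.75, -3.55, 0, 0, -5.85, -3.85, 0, 0, -6.75, -4, 0, 0, -7.45, -4.05, 0, 0, -8, -4.05, 0, 0, -8.3, -4, 0, 0, -8.4, -4, 0, 0],
)

```text
clock: 14.98
tcp_pos: [0.5605, -0.0956, 0.0901]
orientation: [0.004, 3.141, -0.001]
contact_force: [0.1, -0.8, 7.3]
grip_width: 0.0001
gripper_force: 3.5
```

>>> move_arm(
  rows=[0, 0, 0, 0, 0, 0, 0, 0, 0, 0, 0, 0, 0, 0, 0, 0],
)

```text
clock: 15.48
tcp_pos: [0.5603, -0.0956, 0.0901]
orientation: [0.004, 3.141, -0.001]
contact_force: [-0.2, -1.6, 5.8]
grip_width: -0.0003
gripper_force: 3.1
```

Run:
```python
from h import *
for i in range(3):
    t=r.get_obs()["clock"];im=r.grab_frame("top");print(t,wheel(im))
o=r.get_obs();d=o["tcp_pos"][:2]-C;print(o["clock"],o["tcp_pos"],np.arctan2(d[1],d[0])%6.2832,o["contact_force"])
```

```text
15.475 ({'red': (np.int32(62), np.float64(5.11)), 'yellow': (np.int32(29), np.float64(5.118)), 'blue': (np.int32(38), np.float64(5.11))}, {'red': (np.int32(15), np.float64(0.8)), 'blue': (np.int32(29), np.float64(-2.62))})
15.525 ({'red': (np.int32(62), np.float64(5.11)), 'yellow': (np.int32(29), np.float64(5.118)), 'blue': (np.int32(37), np.float64(5.109))}, {'red': (np.int32(15), np.float64(0.8)), 'blue': (np.int32(29), np.float64(-2.62))})
15.575 ({'red': (np.int32(62), np.float64(5.11)), 'yellow': (np.int32(29), np.float64(5.118)), 'blue': (np.int32(37), np.float64(5.109))}, {'red': (np.int32(16), np.float64(0.78)), 'blue': (np.int32(29), np.float64(-2.62))})
15.625 [ 0.5604 -0.0956  0.0901] 4.802547280032539 [0.3428 0.7071 6.6437]
```

Wheel angle 5.11, against a target of 5.125. I'll lift straight up, then back away.

>>> move_arm(
  rows=[0, 0, -0.1, 0, 0, 0, -0.5, 0, 0, 0, -2, 0, 0, 0, -5, 0, 0, -2, -9, 0, 0, -6, -12, 0, 0, -10, -14, 0, 0, -13, -14, 0, 0, -13, -14, 0, 0, -13, -14, 0],
)

```text
clock: 16.88
tcp_pos: [0.5609, -0.2229, 0.2296]
orientation: [0.0, -3.141, -0.001]
contact_force: [-0.3, 0.1, -0.2]
grip_width: 0.0001
gripper_force: 0.0
```

Run:
```python
from h import *
for i in range(3):
    t=r.get_obs()["clock"];im=r.grab_frame("top");print(t,wheel(im))
cv2.imwrite("pics/fin.png",cv2.resize(im[130:270,165:305],(600,600),interpolation=cv2.INTER_CUBIC))
o=r.get_obs();print(o["clock"],o["tcp_pos"],o["contact_force"],o["qvel"])
```

```text
16.875 ({'red': (np.int32(62), np.float64(5.108)), 'yellow': (np.int32(29), np.float64(5.118)), 'green': (np.int32(28), np.float64(5.093)), 'blue': (np.int32(38), np.float64(5.105))}, {'red': (np.int32(15), np.float64(0.73)), 'blue': (np.int32(30), np.float64(-2.6))})
16.925 ({'red': (np.int32(63), np.float64(5.108)), 'yellow': (np.int32(29), np.float64(5.118)), 'green': (np.int32(28), np.float64(5.093)), 'blue': (np.int32(38), np.float64(5.105))}, {'red': (np.int32(15), np.float64(0.73)), 'blue': (np.int32(30), np.float64(-2.6))})
16.975 ({'red': (np.int32(63), np.float64(5.108)), 'yellow': (np.int32(29), np.float64(5.118)), 'green': (np.int32(29), np.float64(5.092)), 'blue': (np.int32(38), np.float64(5.105))}, {'red': (np.int32(15), np.float64(0.73)), 'blue': (np.int32(30), np.float64(-2.6))})
17.025 [ 0.5612 -0.2223  0.2293] [ 0.0419  0.0123 -0.4294] [-0.0017  0.0013  0.0066 -0.0017  0.0012  0.0001  0.0016]
```

View pics/fin.png

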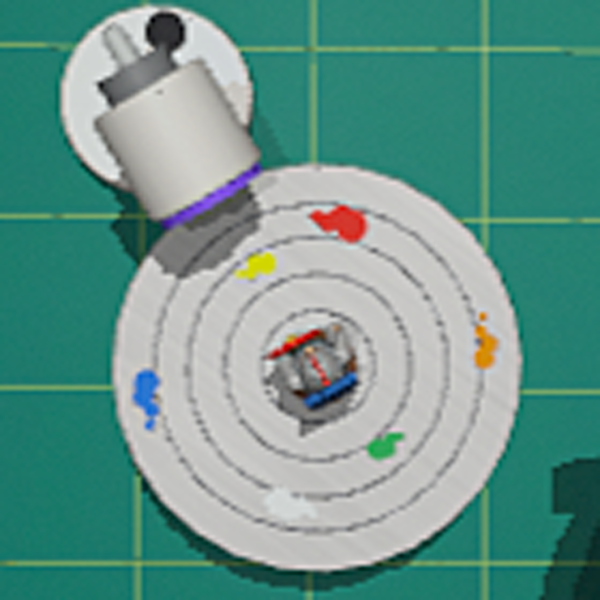

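The cloak slab at crop (330,390) and the shield at (297,345) are parallel to the lamp lens at (212,197). The figure faces the lamp, upright and centred, and the wheel is at rest.

```bash
python3 -c "
from bench import r
print(r.hand_in())"
```

```text
the job is handed in; nothing more can be done
None
```

The job is handed in (no verdict came back): the wheel was kept at roughly 1.35–1.68 rad/s for over six seconds, then braked in one go to rest with the figure facing the lamp to within about 0.05 rad by my measurement, and the hand was taken clear.

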